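# Turn the leaf of the label sample book

## Task

First slide the steel scale weight off the label sample book, so that it stands on the table, pushing it along and never lifting or tipping it over. Then push the raised rigid leaf over the spine with the fingers and press it down until it lies flat on the side where the weight stood. Leave the bottles, caps, jar and wrench where they are.

Things in the scene. Friction and masses are not known exactly. Their poses are not given: they have to be found in the camera images.
- book: Label sample book lying open on the table and fixed to it: two flat plywood boards side by side, each 220 mm (book x, along the spine) by 158 mm (book y), tops 8 mm above the table. Origin at table height in the middle of the book, under the spine. x runs along the spine (roughly away from the robot), y points across to the board under the raised leaf (roughly the robot's left), z up. Whole outline: x -110 to 110 mm, y -160 to 160 mm.
- spine (a point): Middle of the hinge line of the leaf, 12 mm above the table, on the book's z axis; the hinge line runs along book x.
- leaf (a joint): Hinge angle of the one rigid leaf, a plywood panel 200 mm long (along the spine, centred) and 4 mm thick, reaching 150 mm out from the hinge line. 0 = flat over the book's +y board, pi/2 = upright, 3.14 (its stop) = flat over the -y board, 2 mm above it. The hinge is stiff: the leaf stays at any angle where it is left, and a push of about 1 to 3 N at the free edge turns it. It starts raised 0.45 to 0.8 rad over the +y board.
- leaf_edge (a point): Middle of the leaf's free edge, half-way through its thickness, 150 mm from the hinge line. With the leaf at angle a it lies at book y = 150 cos a, z = 12 + 150 sin a (mm).
- weight: Loose steel scale weight, 0.2 to 0.4 kg: a disc 54 mm diameter and 22 mm high with a knob 20 mm wide on top (42 mm high in all). Origin at the centre of its underside; z is its upright axis. It starts standing on the book's -y board and slides when pushed low at its side; the board's edge is an 8 mm step down to the table.
- bottle1: Bystander: amber glass bottle with tall aluminium cap, 60 mm diameter, 175 mm tall, stands to the left of the book. Loose; origin at the centre of its underside.
- bottle2: Bystander: amber glass bottle with a cork and no cap, 60 mm diameter, 146 mm tall, stands to the left of the book. Loose; origin at the centre of its underside.
- bottle3: Bystander: amber glass bottle with tall aluminium cap, 60 mm diameter, 175 mm tall, stands to the right of the book. Loose; origin at the centre of its underside.
- cap_a: Bystander: aluminium bottle cap, plain upright cylinder 32 mm diameter, 46 mm tall, standing on the table just beyond the far end of the book's spine. Loose; origin at the centre of its underside.
- cap_b: Bystander: a second such cap (32 mm diameter, 46 mm tall) standing on the table just before the near end of the book's spine. Loose; origin at the centre of its underside.
- jar: Bystander: glass jar with steel lid, 70 mm diameter, 75 mm tall, to the right of the book. Loose; origin at the centre of its underside.
- wrench: Bystander: steel wrench 170 mm long lying on the table to the left. Loose.
Not all that is in view belongs to the job. What is meant by the weight is not blue or yellow, and is the larger of those in its own colour.

How it is judged:
By the outcome, as a careful person would: the job done as asked, in the order asked, and still so for the second after the job is handed in, with the robot touching nothing.
It also fails if it takes over 59 s, if anything falls off the work surface, if the arm or the gripper's body presses on something with over 40 N, if the wrist force passes 120 N, or if a joint passes its speed limit or range.

## Robot

A 6-joint arm with a two-finger parallel gripper is mounted at the origin on the work surface. World frame = base frame: x ahead of the robot, y to its left, z up, the work surface at z = 0. Lengths are in m, angles in degrees, forces in N, time in s.
With the tool pointing down it reaches from about 0.325 to 0.9 m from the base axis. Payload 6.1 kg.
Tool frame: the origin (TCP) lies at the very end of the fingers, on their centre line; the grasp point (between the pads) lies 19 mm behind it; z points along the fingers, y is the direction in which the jaws open and shut (so a half turn about z gives the same grasp; the last joint's range is limited). The gripper opens to 85 mm and grips with 20 to 120 N. Pads are 22 mm wide; open, the fingers measure 114 mm over their backs; the gripper's body (76 mm by 85 mm) begins 54 mm behind the grasp point. The pads swing forward as they close: fully open they stand 13 mm farther back than shut.
Start: joints at [-76.496, 12.628, 87.462, -0, 79.91, -7.225], TCP at [0.221, -0.585, 0.231] pointing down, gripper open.
Joint ranges: [-170.65, 170.65], [-52.31, 119.04], [5.05, 147.46], [-71.25, 251.25], [11.57, 151.72], [-153.62, 153.62]. Speed limits (degrees/s): [147.25, 147.25, 172.46, 180, 180, 180].

## Interface

Orientations are given as a 3x3 rotation matrix whose columns are the frame's x, y, z axes.
In Python, from bench import readout, camera, calibration, ctrl, find_in, mark_of gives the robot as it stands. The module is installed in compiled form; this text tells all that it offers.
- The arm moves only by the shell command python3 -m inch 'ROWS' [FORCE]. ROWS is text: rows parted by semicolons, each of 7 numbers parted by spaces: the turn, a rotation vector about the tool's x, y, z in rad, then the shift along the tool's x, y, z in mm, then the finger opening in mm, from 0 to 85.4. A call has 1 to 8 rows; each row is the pose to reach, as a shift and turn from the pose commanded when the call began, along the tool's axes at that moment; what a row does not reach only later rows make up. A row lasts 1/10 s, in which the tool goes at most 50 mm and 8.59 degrees, less where a joint would pass 70% of its speed; a pose out of reach is approached as far as the arm can. A call with a gripper value outside its range is refused whole. The fingers move at their own pace and stop on an object; FORCE is the grip in N (left out, the last holds). Time passes only in rows, so rows that repeat a pose let the fingers close. It gives the time, the measured TCP pose, the force and the opening at its end, in the units of the state.
- readout.get_state(): the state, without advancing time (a new reading comes with each control period).
- camera(name): name is "scene" or "top"; returns (picture, depth): 480x640x3 uint8, red, green, blue; 480x640 float32, m along the optical axis (not along the pixel's ray), 0 where there is no reading.
- calibration(name): a dict with "vfov" (degrees; the focal length in pixels is half the picture's height over the tangent of half this angle, whatever the lens; pixels are square), "cx", "cy" (the principal point, pixels), "dist_coeffs" ([k1, k2, p1, p2, k3] as OpenCV has them; the pictures are not rectified), "origin" and "rotation" of the camera in the world. Camera axes: x right, y down, z forward; pixel columns grow to the right and rows downward; lengths in m; the calibration is good to about 2 mm. A picture is of the moment at which its call begins. calibration takes no time and is no camera call.
- ctrl.close_job(): hands the job in, once; it reports no verdict.
Trained networks look in the newest picture that a camera, given by its name, has taken for a name from the list of things; names that differ only in an ending like _2 or _b are one class to them, and where a whole thing is asked for, a point or a joint stands for the part that bears it (a point fixed in the world has none). Each returns a list of dicts, best first, with "score" (0 to 1); they miss things now and then, are a little off and sometimes report something else, mostly with a low value. They report only what shows in the picture. A call takes as long as a camera call. They do not tell look-alikes from the thing itself.
- find_in(query, camera): "box" ([left, top, right, bottom] in pixels, round what is visible of it).
- mark_of(query, camera): "uv" ([column, row] in pixels: a listed point, or the origin of a listed thing).
The state is a dict: "time": time; "q": joint angles; "qd": joint speeds; "tau": joint torques, N m; "tcp_pos": TCP position; "eef_rot": TCP orientation; "wrist_force": force on the tool from outside, world axes, zero at the start; "wrist_torque": the same for the moment, N m; "finger_gap": finger opening in m.
Only numpy, scipy, OpenCV 4.12 (cv2) and the standard library are available. Lean on these libraries where they do the work, as an engineer would, in place of code of your own. Each camera call takes 0.05 s, during which the arm holds its last target.

## Working session

There is one attempt and no reset: what is moved stays moved. The work goes in short steps, Python scripts to look and compute and a shell command to move; the robot and the scene stay as the last step left them, time stands still between calls to the robot, and variables do not carry over. Pictures are saved under pics/ and viewed, and the job is handed in when it is done.

```bash
mkdir -p pics
cat > h.py <<'E'
import numpy as np, cv2
from bench import readout, camera, calibration, ctrl, find_in, mark_of
def K(c):
    f=240/np.tan(np.radians(c['vfov']/2)); return np.array([[f,0,c['cx']],[0,f,c['cy']],[0,0,1.]])
def ray(name,uv):
    c=calibration(name); p=cv2.undistortPoints(np.array([[uv]],float),K(c),np.array(c['dist_coeffs'],float))[0,0]
    return np.array(c['origin']),np.array(c['rotation'])@np.array([p[0],p[1],1.])
def onz(name,uv,z):
    o,d=ray(name,uv); return o+d*(z-o[2])/d[2]
def dep(name,uv,D):
    o,d=ray(name,uv); return o+d*D[int(round(uv[1])),int(round(uv[0]))]
def proj(name,P):
    c=calibration(name);R=np.array(c['rotation']);P=(np.atleast_2d(P)-c['origin'])@R
    return cv2.projectPoints(P,np.zeros(3),np.zeros(3),K(c),np.array(c['dist_coeffs'],float))[0][:,0]
E
python3 - <<'E'
from h import *
for n in ("scene","top"):
    im,d=camera(n); cv2.imwrite(f"pics/{n}0.png",im[:,:,::-1]); np.save(f"{n}0.npy",d)
    print(n,np.round(calibration(n)['origin'],3),np.round(calibration(n)['rotation'],3).tolist())
    for q in ("weight","spine","book","leaf_edge","leaf"):
        print(q,[(np.round(r['uv']),round(r['score'],2)) for r in mark_of(q,n)][:4] if q!="leaf" else [(np.round(r['box']),round(r['score'],2)) for r in find_in(q,n)][:3])
s=readout.get_state(); print(s['time'],s['tcp_pos'],np.round(s['eef_rot'],3).tolist())
E
```

```text
scene [ 1.341 -0.554  1.291] [[0.588, 0.636, -0.499], [0.809, -0.466, 0.36], [-0.004, -0.615, -0.788]]
weight [(array([246., 335.]), 0.82), (array([364., 334.]), 0.73), (array([314., 287.]), 0.58), (array([258., 306.]), 0.55)]
spine [(array([340., 260.]), 0.72), (array([169., 322.]), 0.64)]
book [(array([338., 266.]), 0.86)]
leaf_edge [(array([366., 210.]), 0.67)]
leaf [(array([311., 191., 402., 275.]), 0.64)]
top [0.326 0.017 1.383] [[0.011, -0.986, 0.166], [-1.0, -0.01, 0.005], [-0.003, -0.166, -0.986]]
weight [(array([336., 160.]), 0.71), (array([398., 237.]), 0.69), (array([346., 217.]), 0.6), (array([424., 213.]), 0.57)]
spine [(array([313., 234.]), 0.92), (array([158., 241.]), 0.68)]
book [(array([311., 231.]), 0.85)]
leaf_edge [(array([265., 244.]), 0.88)]
leaf [(array([254., 197., 320., 279.]), 0.72), (array([243., 180., 380., 288.]), 0.58)]
0.6 [ 0.22120141 -0.58453468  0.23132026] [[0.935, 0.354, -0.0], [0.354, -0.935, -0.0], [-0.0, 0.0, -1.0]]
```

View pics/scene0.png

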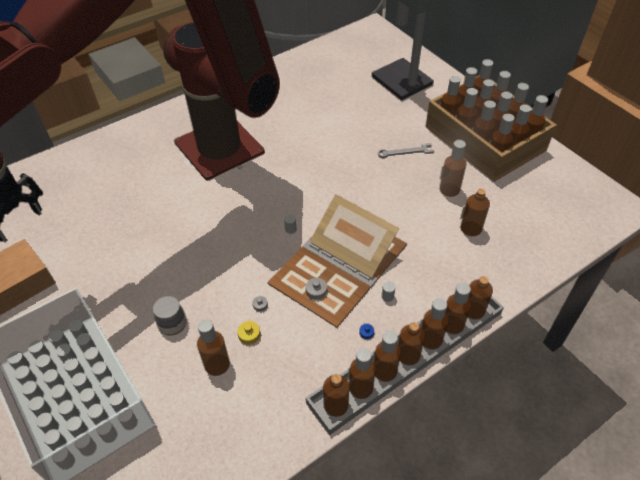

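View pics/top0.png

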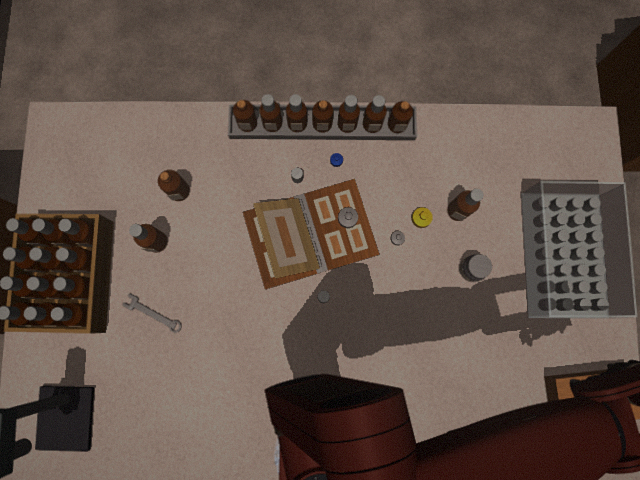

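Run:
```python
from h import *
a=cv2.imread("pics/top0.png")[120:300,230:440]; b=cv2.imread("pics/scene0.png")[160:360,200:420]
cv2.imwrite("pics/tc.png",cv2.resize(a,None,fx=3.8,fy=3.3*0+3.3,interpolation=cv2.INTER_CUBIC)[:600,:800]); cv2.imwrite("pics/sc.png",cv2.resize(b,None,fx=3,fy=3,interpolation=cv2.INTER_CUBIC))
```

```text
(no output)
```

View pics/tc.png

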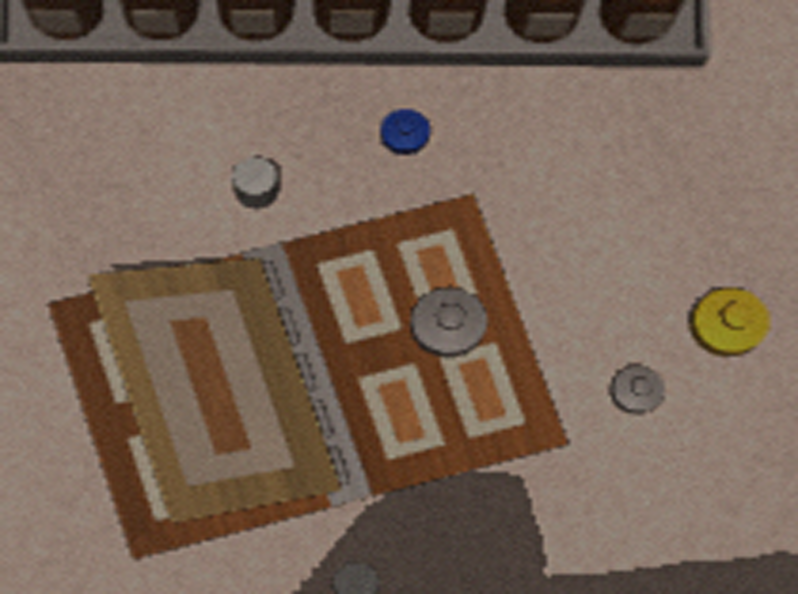

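View pics/sc.png

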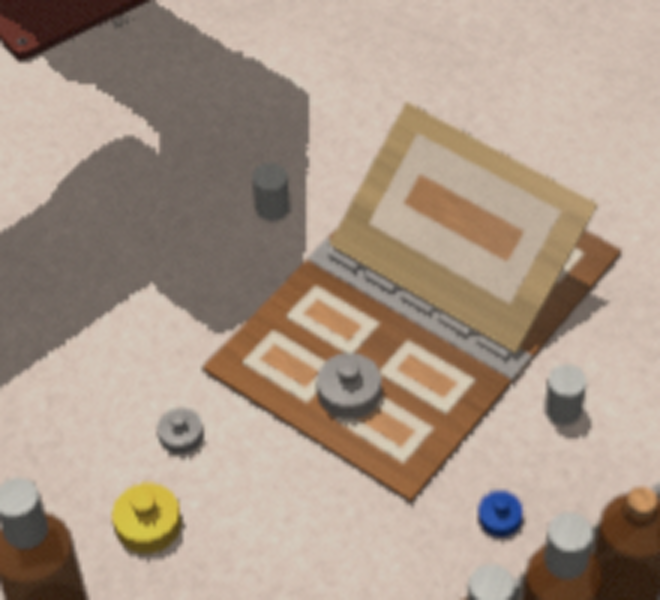

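Candidates for the weight are in the top picture: grey on the book (347,217), small grey on the table (398,237), yellow (422,217) and blue (336,160). The meant one is grey and the larger of the two greys, so it is the disc on the -y board. The crops confirm this: about 54 mm against about 38 mm.

Run:
```python
from h import *
im=cv2.imread("pics/top0.png"); 
cr=np.array([[473,195],[568,443],[135,557],[52,302]],float)/[3.8,3.3]+[230,120]
P=np.array([onz("top",u,0.008) for u in cr]); print(np.round(P,4))
FR,NR,NL,FL=P
print([np.linalg.norm(a-b) for a,b in ((FR,NR),(NR,NL),(NL,FL),(FL,FR))])
c=P.mean(0); y=(FL+NL-FR-NR)[:2]; x=(FR+FL-NR-NL)[:2]
ang=np.arctan2(*( (x/np.linalg.norm(x)+np.array([y[1],-y[0]])/np.linalg.norm(y))[::-1])); print("center",c,"yaw",np.degrees(ang),np.degrees(np.arctan2(x[1],x[0])),np.degrees(np.arctan2(-y[0],y[1])))
R=np.array([[np.cos(ang),-np.sin(ang)],[np.sin(ang),np.cos(ang)]])
b=lambda p:np.round(np.r_[(R.T@(p[:2]-c[:2])),p[2]]*1000,1)
for n in("top","scene"):
  D=np.load(n+"0.npy")
  for q in("weight","cap_a","leaf_edge","spine","jar","bottle1","bottle2","bottle3"):
    pass
D=np.load("top0.npy")
for nm,u in dict(knob=(348.5,216),small=(398,236),yel=(423,216),blue=(336,159),capa=(297,173),capb=(323,296),b3=(476,195),jar=(480,265),e1=(254,201),e2=(275,276.),h1=(297,199)).items():
  p=dep("top",u,D); print(nm,np.round(p,3),b(p))
for n in("top","scene"):
  camera(n)
  for q in("weight","leaf_edge","spine"):
    for r in mark_of(q,n)[:4]:
      z={"weight":.008,"spine":.012,"leaf_edge":.09}[q]; p=onz(n,r['uv'],z);print(n,q,np.round(p,3),b(p))
# weight by top-surface depth
p=[]
for D,n in((D,"top"),(np.load("scene0.npy"),"scene")):
  for v in range(195,310):
    for u in range(290,380):
      if D[v,u]>0:
        w=dep(n,(u,v),D); bb=b(w)
        if 24<w[2]*1000<60 and -120<bb[1]<-30 and abs(bb[0])<100: p.append(bb)
  p_=np.array(p);print(n,len(p),p_.min(0),p_.max(0),p_.mean(0),"knob",p_[p_[:,2]>43].mean(0));p=[]
```

```text
[[ 0.7241 -0.0898  0.008 ]
 [ 0.5168 -0.1561  0.008 ]
 [ 0.4214  0.1465  0.008 ]
 [ 0.6301  0.2112  0.008 ]]
[np.float64(0.21763396889696562), np.float64(0.31722703793281143), np.float64(0.2184993069789646), np.float64(0.315345711040818)]
center [0.57312745 0.02796811 0.008     ] yaw 17.44968525087547 17.48044648495571 17.418924016795227
knob [ 0.612 -0.071  0.046] [   7.8 -106.    45.9]
small [ 0.563 -0.203  0.032] [ -79.1 -217.    31.6]
yel [ 0.615 -0.268  0.043] [ -48.8 -294.9   43.2]
blue [ 0.776 -0.038  0.024] [ 173.3 -123.9   24.5]
capa [0.728 0.067 0.046] [159.8  -9.6  45.9]
capb [ 0.402 -0.005  0.042] [-173.1   19.6   42.2]
b3 [ 0.64  -0.369  0.175] [ -55.7 -399.   175.3]
jar [ 0.482 -0.404  0.076] [-216.2 -384.4   76.2]
e1 [ 0.662  0.185 -0.001] [131.9 123.3  -1.4]
e2 [0.447 0.115 0.1  ] [-94.2 120.9  99.7]
h1 [0.662 0.066 0.024] [96.8  9.8 23.7]
top weight [ 0.628 -0.06   0.008] [  26.3 -100.7    8. ]
top weight [ 0.628 -0.268  0.008] [ -36.9 -298.9    8. ]
top weight [ 0.561 -0.208  0.008] [ -82.5 -221.7    8. ]
top weight [ 0.78  -0.037  0.008] [ 177.8 -123.8    8. ]
top 
[... 189 characters left out ...]
8] [ -47.6 -299.3    8. ]
scene weight [ 0.57  -0.208  0.008] [ -73.9 -223.8    8. ]
scene weight [ 0.783 -0.038  0.008] [ 181.  -125.6    8. ]
scene leaf_edge [0.527 0.152 0.09 ] [ -7.2 132.3  90. ]
scene leaf_edge [0.74  0.327 0.09 ] [249.2 234.9  90. ]
scene spine [0.574 0.032 0.012] [ 1.8  3.3 12. ]Traceback (most recent call last):
  File "<stdin>", line 29, in <module>
  File "h.py", line 11, in dep
    o,d=ray(name,uv); return o+d*D[int(round(uv[1])),int(round(uv[0]))]
        ~~~^^^^^^^^^
  File "h.py", line 6, in ray
    c=calibration(name); p=cv2.undistortPoints(np.array([[uv]],float),K(c),np.array(c['dist_coeffs'],float))[0,0]
ValueError: time passes only in moves, steps and waits
```

```bash
cat >> h.py <<'E'
C=np.array([0.5731,0.0280]); A=np.radians(17.45)
RB=np.array([[np.cos(A),-np.sin(A),0],[np.sin(A),np.cos(A),0],[0,0,1]])
def toB(p): return (np.asarray(p)-[*C,0])@RB*1000
def toW(b): return RB@(np.asarray(b)/1000)+[*C,0]
def cloud(name,D,u0,u1,v0,v1):
    c=calibration(name); v,u=np.mgrid[v0:v1,u0:u1]; d=D[v0:v1,u0:u1].ravel(); uv=np.c_[u.ravel(),v.ravel()].astype(float)
    p=cv2.undistortPoints(uv[:,None],K(c),np.array(c['dist_coeffs'],float))[:,0]
    W=np.c_[p,np.ones(len(p))]*d[:,None]@np.array(c['rotation']).T+c['origin']
    return uv[d>0],W[d>0]
def rel(b,yaw_book=90.):
    """shift+turn to tcp book pos b(mm), tool x at yaw_book in book frame, pointing down"""
    s=readout.get_state(); R=np.array(s['eef_rot']); t=R.T@(toW(b)-s['tcp_pos'])*1000
    a=A+np.radians(yaw_book); x=np.array([np.cos(a),np.sin(a),0]); T=np.c_[x,np.cross([0,0,-1],x),[0,0,-1]]
    return np.round(cv2.Rodrigues(R.T@T)[0].ravel(),3),np.round(t,1)
E
python3 - <<'E'
from h import *
for n,r in(("top",(240,390,170,295)),("scene",(260,420,180,330))):
  D=np.load(n+"0.npy"); uv,W=cloud(n,D,*r); B=toB(W)
  m=(B[:,2]>23)&(B[:,2]<60)&(B[:,1]<-60)&(B[:,1]>-140)&(abs(B[:,0])<60)
  P=B[m]; print(n,m.sum(),P.min(0),P.max(0),P.mean(0)); k=P[P[:,2]>40]; print("knob",len(k),k.mean(0))
  l=(B[:,1]>15)&(B[:,1]<160)&(abs(B[:,0])<80)&(B[:,2]>20)&(B[:,2]<130); L=B[l]; print("leaf ang",np.median(np.arctan2(L[:,2]-12,L[:,1])), L[:,1].max(),L[:,2].max())
  f=(abs(B[:,0])<90)&(B[:,1]<-20)&(B[:,1]>-70);print("board z",np.median(B[f,2]))
D=np.load("top0.npy")
for nm,u in dict(capa=(297,173),b1=(137,231),b2=(166,177)).items(): print(nm,toB(dep("top",u,D)))
print("knob z50",toB(onz("top",(348.4,215.8),.05)),toB(onz("scene",(200+349/3,160+370/3),.05)))
print(rel((12,-45,100)), rel((12,-45,14)), readout.get_state()['time'])
E
```

```text
top 314 [ -17.00652171 -131.93781403   23.52987047] [ 36.36902464 -78.80084166  53.05776796] [   8.74622022 -104.86483677   32.55269456]
knob 44 [   9.20987316 -105.29589917   47.87824008]
leaf ang 0.6344093922665446 124.29184961751913 106.00940439359685
board z 7.806774669459893
scene 316 [ -15.82136526 -133.16379738   23.0242989 ] [ 38.92774675 -76.9315736   53.01848061] [  14.78282597 -108.98815035   31.81133706]
knob 51 [  12.91035861 -106.85850378   46.55922386]
leaf ang 0.6190963866211725 126.93386379855463 105.02226083153587
board z 6.582551569315309
capa [159.80677308  -9.6619821   45.93495309]
b1 [ 96.08011964 403.56970144 173.44216637]
b2 [216.67002417 310.57364545 142.1630208 ]
knob z50 [   7.67078274 -105.39379748   50.        ] [  17.79706417 -110.48032127   50.        ]
(array([ 0.   ,  0.   , -1.514]), array([ 555.3, -402.7,  131.3])) (array([ 0.   ,  0.   , -1.514]), array([ 555.3, -402.7,  217.3])) 1.0
```

```bash
T="x"; python3 -m inch '0 0 -1.514 555 -403 0 36;0 0 -1.514 555 -403 0 36;0 0 -1.514 555 -403 0 36;0 0 -1.514 555 -403 0 36;0 0 -1.514 555 -403 0 36;0 0 -1.514 555 -403 0 36;0 0 -1.514 555 -403 0 36;0 0 -1.514 555 -403 0 36'; python3 -c "
from h import *
print(rel((10,-45,100)),toB(readout.get_state()['tcp_pos']))"
```

```text
time: 1.8
tcp_pos: [0.4416, -0.2484, 0.2317]
eef_rot: [[0.003, 1.0, 0.001], [1.0, -0.003, -0.001], [-0.001, 0.001, -1.0]]
wrist_force: [0.8, 0.1, 0.3]
finger_gap: 0.0361
(array([ 0.001,  0.001, -0.308]), array([237. , 153.7, 131.7])) [-208.35944519 -224.23066178  231.68709706]
```

```bash
python3 -m inch '0 0 -0.308 237 154 30 36;0 0 -0.308 237 154 30 36;0 0 -0.308 237 154 30 36;0 0 -0.308 237 154 30 36;0 0 -0.308 237 154 30 36;0 0 -0.308 237 154 80 36;0 0 -0.308 237 154 130 36;0 0 -0.308 237 154 130 36'; python3 -c "
from h import *
print(rel((10,-45,14)),rel((10,-45,50)),toB(readout.get_state()['tcp_pos']))"
```

```text
time: 2.6
tcp_pos: [0.5928, -0.0126, 0.0951]
eef_rot: [[-0.297, 0.955, -0.01], [0.955, 0.297, 0.002], [0.005, -0.009, -1.0]]
wrist_force: [-1.5, -0.5, -0.9]
finger_gap: 0.0359
(array([-0.009, -0.005, -0.003]), array([-0.8,  4.1, 81.1])) (array([-0.009, -0.005, -0.003]), array([-0.6,  3.8, 45.1])) [  6.65464679 -44.59895466  95.10456245]
```

```bash
python3 -m inch '0 0 0 0 1 40 36;0 0 0 0 1 60 36;0 0 0 0 1 72 36;0 0 0 0 1 80 36;0 0 0 0 1 80 36;0 0 0 0 1 80 36'
python3 - <<'E'
from h import *
print(rel((10,-45,13)),toB(readout.get_state()['tcp_pos']))
im,d=camera("scene"); cv2.imwrite("pics/s1.png",cv2.resize(im[160:360,200:420,::-1],None,fx=3,fy=3))
E
```

```text
time: 3.2
tcp_pos: [0.5989, -0.0147, 0.0229]
eef_rot: [[-0.294, 0.956, 0.002], [0.956, 0.294, -0.0], [-0.001, 0.002, -1.0]]
wrist_force: [0.8, 0.5, -0.1]
finger_gap: 0.036
(array([ 0.002,  0.001, -0.006]), array([ 3.5, -1.9,  9.9])) [ 11.85065435 -48.492505    22.8585283 ]
```

View pics/s1.png

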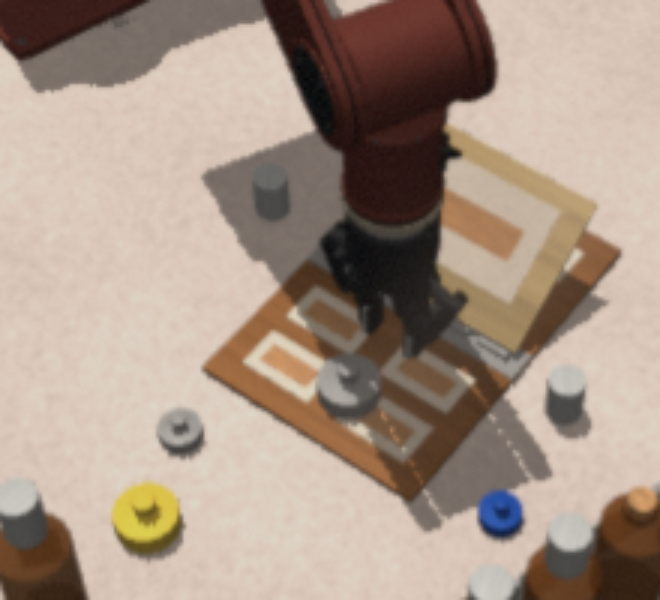

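```bash
python3 -m inch '0 0 0 0 -2 10 36;0 0 0 0 -2 10 36;0 0 0 -6 -2 10 36;0 0 0 -12 -2 10 36;0 0 0 -18 -2 10 36;0 0 0 -24 -2 10 36;0 0 0 -30 -2 10 36;0 0 0 -36 -2 10 36' 20;  python3 - <<'E'
from h import *
print(rel((10,-110,13)),toB(readout.get_state()['tcp_pos']))
im,d=camera("scene"); cv2.imwrite("pics/s2.png",cv2.resize(im[160:360,200:420,::-1],None,fx=3,fy=3))
E
```

```text
time: 4.05
tcp_pos: [0.6066, -0.0493, 0.0114]
eef_rot: [[-0.294, 0.956, -0.0], [0.956, 0.294, 0.001], [0.001, -0.0, -1.0]]
wrist_force: [-0.4, 3.1, 1.8]
finger_gap: 0.0363
(array([-0.   , -0.001, -0.006]), array([-26.2,   1.4,  -1.7])) [  8.74053886 -83.7503863   11.37359606]
```

View pics/s2.png

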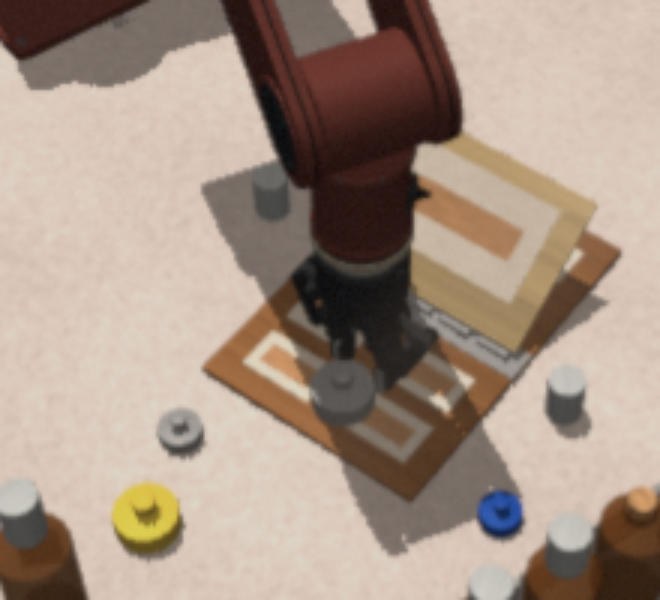

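The weight has slid a little, is upright and nests between the fingertips. I keep pushing.

```bash
python3 -m inch '0 0 0 -6 1 0 36;0 0 0 -12 1 0 36;0 0 0 -18 1 0 36;0 0 0 -24 1 0 36;0 0 0 -30 1 0 36;0 0 0 -35 1 0 36;0 0 0 -40 1 0 36;0 0 0 -45 1 0 36';  python3 - <<'E'
from h import *
print(toB(readout.get_state()['tcp_pos']))
im,d=camera("scene"); cv2.imwrite("pics/s3.png",cv2.resize(im[160:360,200:420,::-1],None,fx=3,fy=3))
E
```

```text
time: 4.9
tcp_pos: [0.6208, -0.0923, 0.0113]
eef_rot: [[-0.295, 0.956, -0.0], [0.956, 0.295, 0.0], [0.0, -0.0, -1.0]]
wrist_force: [-1.5, 3.5, 2.9]
finger_gap: 0.0363
[   9.48933149 -129.03697005   11.3423907 ]
```

View pics/s3.png

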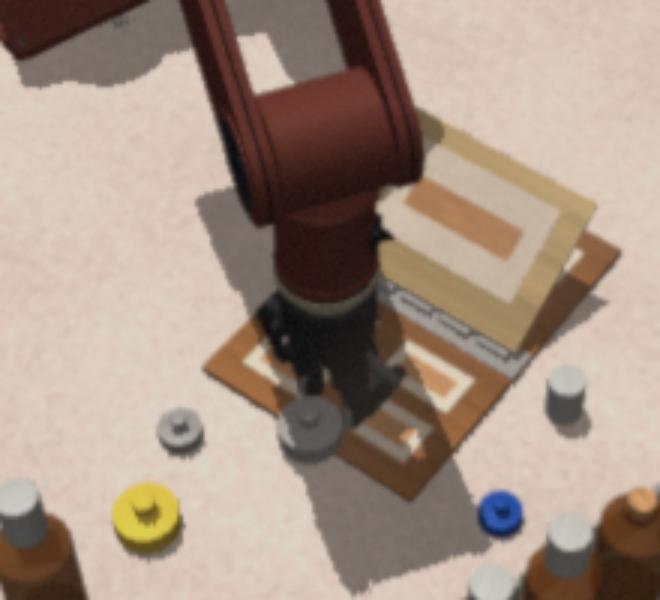

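Straight and upright, with its centre about at the board's edge. Next I push slowly over the step.

```bash
python3 -m inch '0 0 0 -3 0 0 36;0 0 0 -6 0 0 36;0 0 0 -9 0 0 36;0 0 0 -12 0 0 36;0 0 0 -15 0 0 36;0 0 0 -18 0 0 36;0 0 0 -21 0 0 36;0 0 0 -24 0 0 36';  python3 - <<'E'
from h import *
print(toB(readout.get_state()['tcp_pos']))
im,d=camera("scene"); cv2.imwrite("pics/s4.png",cv2.resize(im[240:360,210:370,::-1],None,fx=5,fy=5))
E
```

```text
time: 5.75
tcp_pos: [0.6278, -0.1151, 0.0113]
eef_rot: [[-0.295, 0.956, -0.0], [0.956, 0.295, 0.0], [0.0, -0.0, -1.0]]
wrist_force: [-0.9, 1.5, -0.7]
finger_gap: 0.0359
[   9.298141   -152.90666069   11.2555924 ]
```

View pics/s4.png

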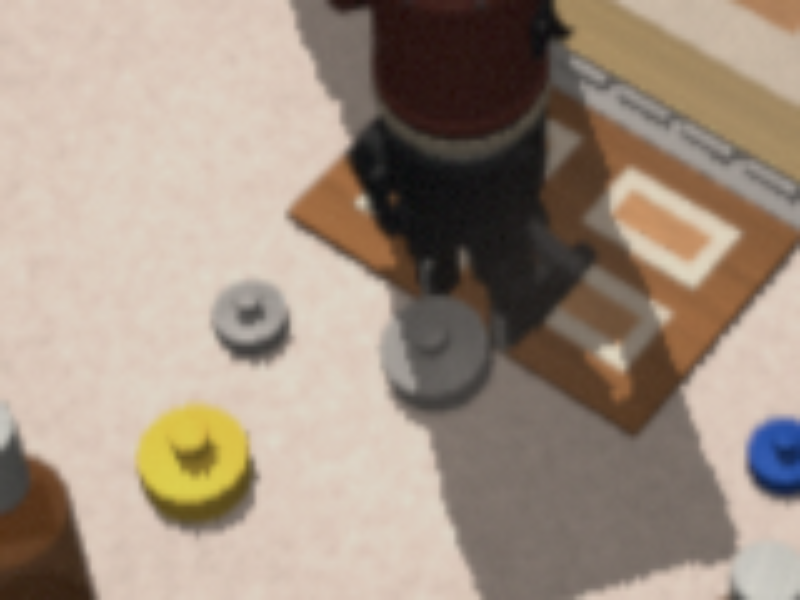

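The weight is tilting slightly over the step, with its rear rim still on the edge. I push on.

```bash
python3 -m inch '0 0 0 -3 0 0 36;0 0 0 -6 0 0 36;0 0 0 -10 0 0 36;0 0 0 -14 0 0 36;0 0 0 -18 0 0 36;0 0 0 -22 0 0 36;0 0 0 -24 0 0 36;0 0 0 -24 0 0 36';  python3 - <<'E'
from h import *
print(toB(readout.get_state()['tcp_pos']))
im,d=camera("scene"); cv2.imwrite("pics/s5.png",cv2.resize(im[240:360,210:370,::-1],None,fx=5,fy=5))
E
```

```text
time: 6.6
tcp_pos: [0.6351, -0.1384, 0.0114]
eef_rot: [[-0.294, 0.956, 0.0], [0.956, 0.294, -0.001], [-0.001, 0.0, -1.0]]
wrist_force: [-1.2, 0.9, 1.1]
finger_gap: 0.036
[   9.24137322 -177.37298164   11.4089992 ]
```

View pics/s5.png

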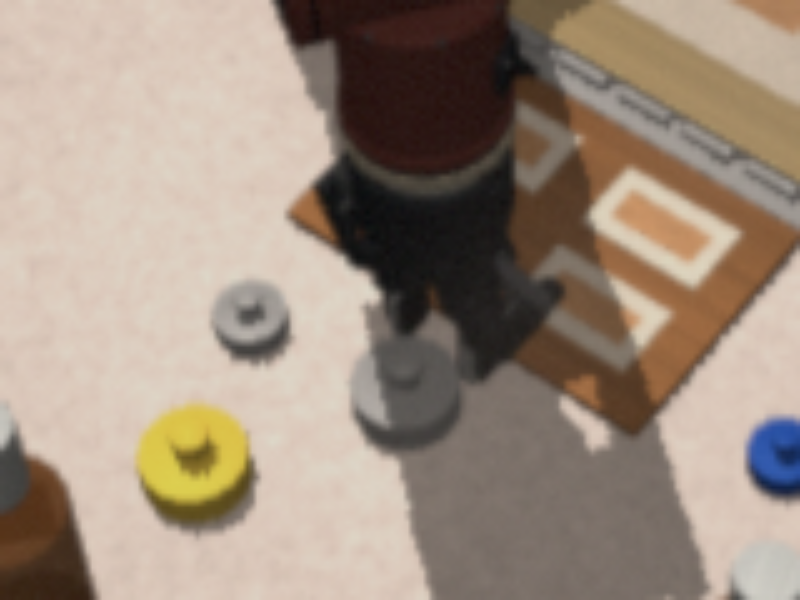

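```bash
python3 -m inch '0 0 0 10 0 0 36;0 0 0 12 0 0 36;0 0 0 12 0 -40 36;0 0 0 12 0 -85 36;0 0 0 20 0 -130 36;0 0 0 60 0 -170 36;0 0 0 110 0 -180 36;0 0 0 160 0 -180 36';  python3 - <<'E'
from h import *
print(toB(readout.get_state()['tcp_pos']), rel((-5,160,70)))
im,D=camera("scene"); cv2.imwrite("pics/s6.png",cv2.resize(im[160:360,200:420,::-1],None,fx=3,fy=3))
uv,W=cloud("scene",D,240,340,280,350);B=toB(W);m=(B[:,2]>14)&(B[:,2]<60)&(B[:,1]<-160)&(abs(B[:,0]-10)<50)&(B[:,1]>-250);P=B[m];print(P.min(0),P.max(0),P.mean(0)); d=P[P[:,2]<30]; print(np.histogram(P[:,2],bins=range(14,60,4)))
E
```

```text
time: 7.45
tcp_pos: [0.5909, 0.0097, 0.1948]
eef_rot: [[-0.293, 0.956, 0.007], [0.956, 0.293, -0.001], [-0.003, 0.006, -1.0]]
wrist_force: [0.2, 0.0, -0.2]
finger_gap: 0.0361
[ 11.54362021 -22.76978824 194.83788412] (array([ 0.006,  0.003, -0.007]), array([183. , -18.6, 124.2]))
[ -14.82505789 -235.36348614   14.05252621] [  38.98976667 -181.4745391    43.09214952] [  14.46398815 -210.01084083   23.74243987]
(array([ 51, 128, 104,  15,   4,  13,  32,   3,   0,   0,   0]), array([14, 18, 22, 26, 30, 34, 38, 42, 46, 50, 54, 58]))
```

View pics/s6.png

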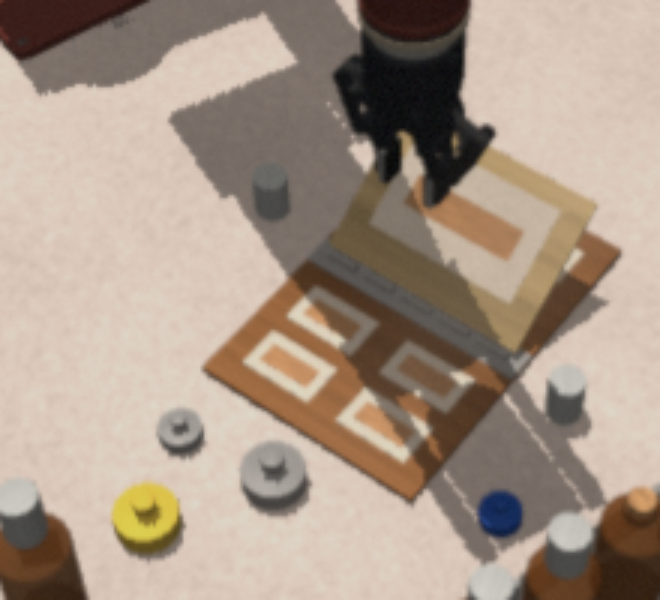

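The weight stands flat on the table about 20 mm clear of the board, knob top at about 42 mm. Next I go to the far side of the leaf.

```bash
python3 -m inch '0 0 0 45 -16 0 36;0 0 0 90 -16 0 36;0 0 0 135 -16 0 36;0 0 0 183 -16 0 36;0 0 0 188 -16 20 36;0 0 0 188 -16 60 36;0 0 0 188 -16 100 36;0 0 0 188 -16 125 36';  python3 - <<'E'
from h import *
print(toB(readout.get_state()['tcp_pos']), rel((0,160,70)))
im,D=camera("scene"); cv2.imwrite("pics/s7.png",cv2.resize(im[130:330,220:440,::-1],None,fx=3,fy=3))
E
```

```text
time: 8.3
tcp_pos: [0.5167, 0.1839, 0.0629]
eef_rot: [[-0.296, 0.955, -0.003], [0.955, 0.296, -0.001], [0.0, -0.004, -1.0]]
wrist_force: [-0.5, -0.2, 0.3]
finger_gap: 0.0357
[ -7.01945661 165.65089243  62.92823859] (array([-0.004, -0.   , -0.004]), array([-5.6,  7. , -7.1]))
```

View pics/s7.png

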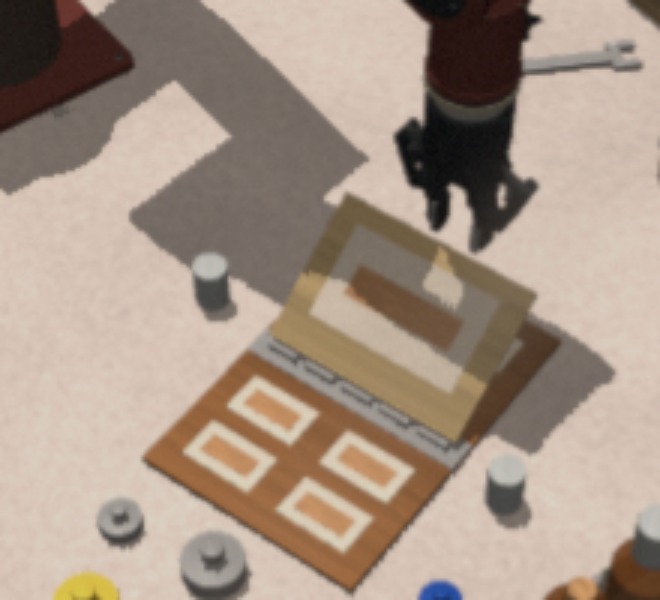

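```bash
python3 -m inch '0 0 0 0 5 0 36;0 0 0 -10 5 0 36;0 0 0 -20 5 0 36;0 0 0 -28 5 0 36;0 0 0 -28 5 0 36';  python3 - <<'E'
from h import *
s=readout.get_state();print(toB(s['tcp_pos']))
E
```

```text
time: 8.85
tcp_pos: [0.5335, 0.1576, 0.0676]
eef_rot: [[-0.293, 0.956, 0.003], [0.956, 0.293, 0.001], [-0.0, 0.003, -1.0]]
wrist_force: [0.5, 0.8, 0.2]
finger_gap: 0.0358
[  1.06628871 135.5174104   67.63254115]
```

```bash
python3 -m inch '0 0 0 -10 0 -4 36;0 0 0 -20 0 -12 36;0 0 0 -32 0 -24 36;0 0 0 -43 0 -34 36;0 0 0 -59 0 -43 36;0 0 0 -75 0 -50 36;0 0 0 -90 0 -54 36;0 0 0 -105 0 -58 36';  python3 - <<'E'
from h import *
s=readout.get_state();print(toB(s['tcp_pos']))
im,D=camera("scene"); cv2.imwrite("pics/s8.png",cv2.resize(im[130:330,220:440,::-1],None,fx=3,fy=3))
E
```

```text
time: 9.65
tcp_pos: [0.5629, 0.0565, 0.1239]
eef_rot: [[-0.294, 0.956, -0.001], [0.956, 0.294, -0.0], [0.0, -0.001, -1.0]]
wrist_force: [0.0, 0.9, -0.5]
finger_gap: 0.0361
[ -1.18524494  30.29616796 123.88700583]
```

View pics/s8.png

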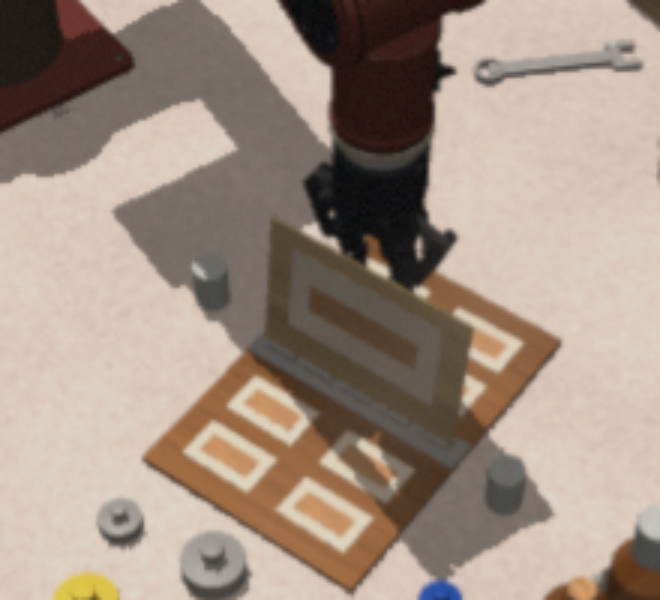

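```bash
python3 -m inch '0 0 0 -15 0 -3 36;0 0 0 -30 0 -2 36;0 0 0 -43 0 0 36;0 0 0 -60 0 5 36;0 0 0 -75 0 12 36;0 0 0 -90 0 22 36;0 0 0 -102 0 34 36;0 0 0 -112 0 47 36';  python3 - <<'E'
from h import *
s=readout.get_state();print(toB(s['tcp_pos']))
im,D=camera("scene"); cv2.imwrite("pics/s9.png",cv2.resize(im[130:330,220:440,::-1],None,fx=3,fy=3))
E
```

```text
time: 10.5
tcp_pos: [0.5966, -0.0502, 0.0762]
eef_rot: [[-0.294, 0.956, 0.001], [0.956, 0.294, -0.0], [-0.001, 0.001, -1.0]]
wrist_force: [-0.3, -0.2, 1.0]
finger_gap: 0.0357
[ -1.062029   -81.58736052  76.15918925]
```

View pics/s9.png

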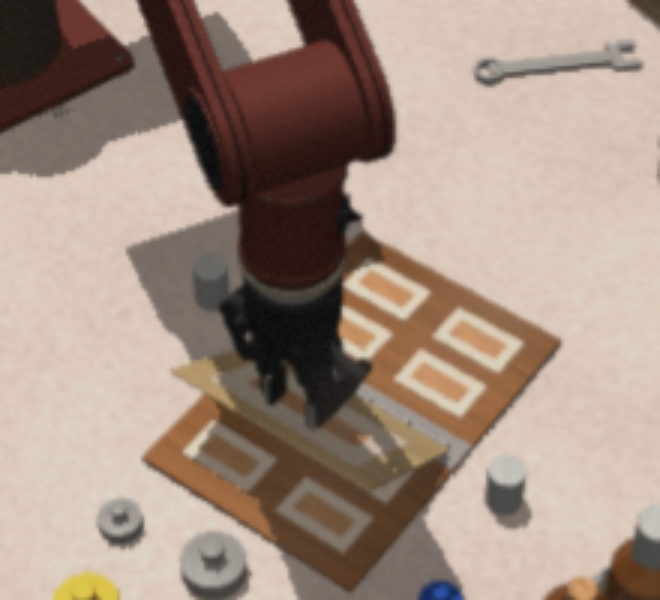

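```bash
python3 -m inch '0 0 0 -8 0 13 36;0 0 0 -14 0 26 36;0 0 0 -20 0 38 36;0 0 0 -24 0 48 36;0 0 0 -26 0 54 36;0 0 0 -26 0 58 36;0 0 0 -26 0 60 36;0 0 0 -26 0 60 36';  python3 - <<'E'
from h import *
s=readout.get_state();print(toB(s['tcp_pos']))
im,D=camera("scene"); cv2.imwrite("pics/s10.png",cv2.resize(im[130:330,220:440,::-1],None,fx=3,fy=3))
E
```

```text
time: 11.35
tcp_pos: [0.6036, -0.0735, 0.0171]
eef_rot: [[-0.295, 0.956, 0.0], [0.956, 0.295, -0.0], [-0.0, 0.0, -1.0]]
wrist_force: [-0.4, 0.3, -0.1]
finger_gap: 0.036
[  -1.32775425 -105.96535833   17.12091659]
```

View pics/s10.png

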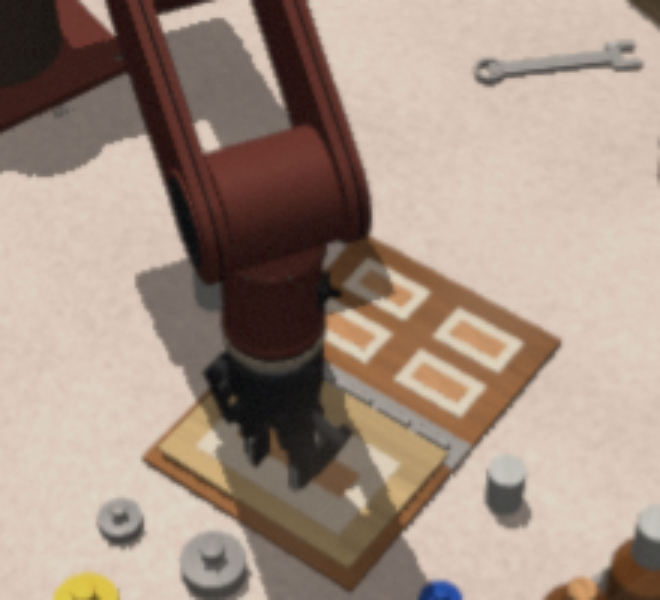

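Nearly flat. I press down in 1.5 mm steps and watch the force.

```bash
for i in 1; do python3 -m inch '0 0 0 0 0 2 36;0 0 0 0 0 3 36;0 0 0 0 0 4 36;0 0 0 0 0 4 36'; done
```

```text
time: 11.8
tcp_pos: [0.6037, -0.0736, 0.0132]
eef_rot: [[-0.295, 0.956, 0.0], [0.956, 0.295, -0.0], [-0.0, 0.0, -1.0]]
wrist_force: [0.3, -0.7, 1.2]
finger_gap: 0.0356
```

```bash
python3 -m inch '0 0 0 0 0 1 36;0 0 0 0 0 2 36;0 0 0 0 0 2 36'
```

```text
time: 12.1
tcp_pos: [0.6038, -0.0736, 0.0129]
eef_rot: [[-0.295, 0.956, -0.0], [0.956, 0.295, -0.0], [-0.0, -0.0, -1.0]]
wrist_force: [-5.4, 1.2, 12.3]
finger_gap: 0.0359
```

```bash
python3 -m inch '0 0 0 0 0 1 36;0 0 0 0 0 1 36'
```

```text
time: 12.3
tcp_pos: [0.6039, -0.0735, 0.0127]
eef_rot: [[-0.295, 0.956, -0.0], [0.956, 0.295, -0.0], [0.0, -0.0, -1.0]]
wrist_force: [-7.9, 2.1, 19.6]
finger_gap: 0.0357
```

```bash
python3 -m inch '0 0 0 0 0 -20 36;0 0 0 0 0 -60 36;0 0 0 0 0 -110 36;0 0 0 0 0 -160 36;0 0 0 50 0 -190 36;0 0 0 100 0 -190 36;0 0 0 150 0 -190 36;0 0 0 200 0 -190 36'; python3 -m inch '0 0 0 50 0 0 36;0 0 0 70 0 0 36;0 0 0 70 0 0 36'
python3 - <<'E'
from h import *
for n,r in(("top",(300,410,170,290)),("scene",(240,360,230,350))):
  im,D=camera(n); cv2.imwrite(f"pics/{n}11.png",cv2.resize(im[130:330,210:430,::-1],None,fx=3,fy=3))
  uv,W=cloud(n,D,*r);B=toB(W)
  for lo,hi in((-50,-20),(-90,-60),(-120,-90),(-145,-120)):
    m=(abs(B[:,0])<90)&(B[:,1]>lo)&(B[:,1]<hi);print(n,lo,m.sum(),np.median(B[m,2]))
  m=(B[:,2]>14)&(B[:,2]<60)&(B[:,1]<-165)&(abs(B[:,0]-10)<50)&(B[:,1]>-250);P=B[m];print(P.min(0),P.max(0),P.mean(0))
print(readout.get_state()['wrist_force'])
E
```

```text
time: 13.1
tcp_pos: [0.5461, 0.112, 0.2007]
eef_rot: [[-0.294, 0.956, 0.001], [0.956, 0.294, 0.0], [-0.0, 0.001, -1.0]]
wrist_force: [0.8, 0.9, -1.1]
finger_gap: 0.0362
time: 13.4
tcp_pos: [0.5248, 0.1803, 0.2]
eef_rot: [[-0.299, 0.954, -0.001], [0.954, 0.299, 0.001], [0.001, -0.0, -1.0]]
wrist_force: [-0.8, -0.2, 0.7]
finger_gap: 0.036
top -50 738 13.888375747792336
top -90 732 14.016853888055959
top -120 732 13.988329567252599
top -145 603 13.686818110546728
[ -16.08725508 -234.6788917    15.20367521] [  36.73589723 -179.5276922    46.62924227] [   8.83731898 -206.32259004   24.51238674]
scene -50 651 12.446243957979108
scene -90 690 12.759328344086441
scene -120 704 12.887254056918596
scene -145 617 12.238187581224969
[ -15.37283805 -234.67387911   14.04990394] [  40.61300185 -180.34521808   44.05081462] [  14.81756442 -210.07076485   23.45888711]
[ 0.12979857 -0.15382638 -0.32411626]
```

View pics/scene11.png

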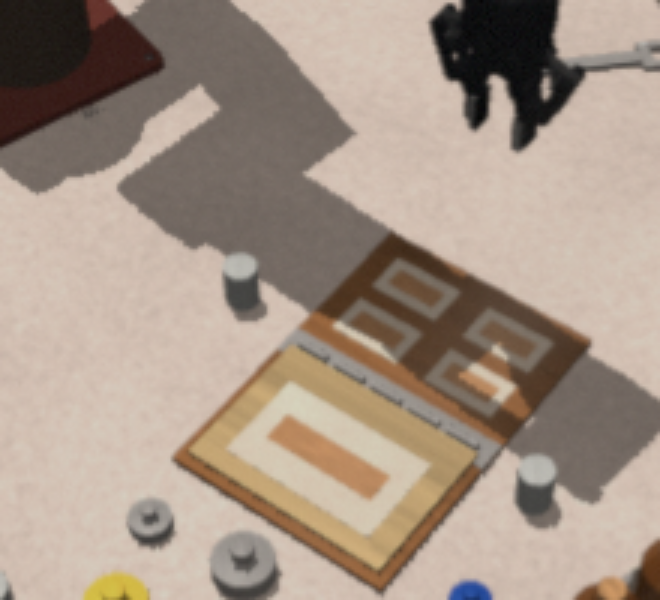

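View pics/top11.png

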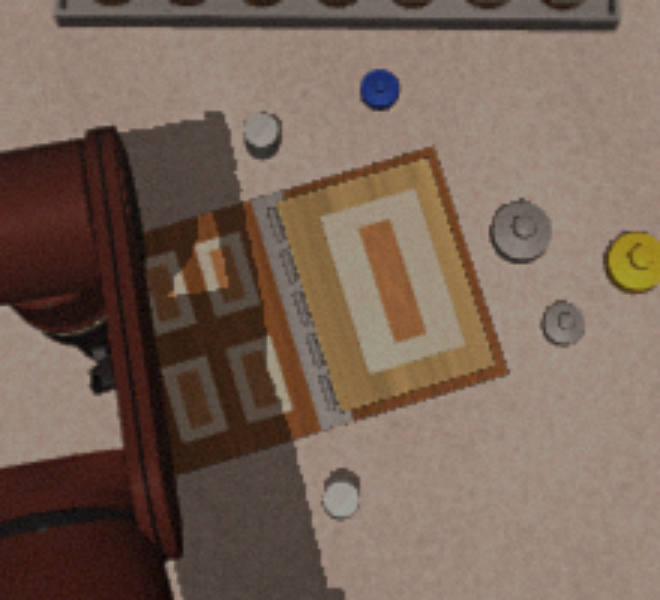

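The leaf lies flat at about 14 mm over the whole board (crop 280–500, 190–415). The weight stands on the table at crop (521,231), and the caps have not moved. I hand in.

```bash
python3 -c "
from h import *
print(ctrl.close_job())"
```

```text
the job is handed in; nothing more can be done
None
```

Both parts of the task are done, and I handed the job in after about 13.5 s on the robot's clock.

- **Weight:** I slid the larger grey weight off the -y board with the two fingertips kept low. It leaned slightly while crossing the 8 mm step but was never lifted or tipped over. It now stands upright on the table, with its nearest edge about 20 mm clear of the board.
- **Leaf:** I pushed the leaf from about 0.63 rad over the spine and pressed it down with about 20 N until it stopped.

**Last checks:**
- The top camera put the leaf's upper face at 13.7–14.0 mm across the board, where a flat leaf should read 14 mm. The scene camera read about 1–1.5 mm lower (12.2–12.9 mm), within its calibration error and just as even.
- The gripper was clear of everything, with wrist force near zero.
- In the last pictures the caps and the other weights had not visibly moved. The wrench, bottles and jar were only partly in view or out of those crops, but the arm's path stayed clear of them.

No check failed.

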